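# Draw the top tile off the stack and seat it in the jig board

## Task

Push the top tile of the stack sideways, kept flat, off onto the green jig board and on into its corner, so that it sits square with one edge flush against the long fence and the next edge touching the nose of the end stop's adjusting screw. Nobody has measured how far that screw is set, so go by feel: press the tile home against the one and then against the other, each with a push of about half a kilo (5 newtons), and never bear on either with more than a kilo (10 newtons), or the glaze chips. Leave the other three tiles stacked as they are and the small things around untouched.

Things in the scene. Friction and masses are not known exactly. Their poses are not given: they have to be found in the camera images.
- tile_top: the top one of a stack of four equal glazed ceramic tiles, white glaze on a pale clay body, each nominally 100 x 100 mm but fired up to 1.5 mm over or under, 8 mm thick, 0.14 to 0.22 kg. Origin: centre of its underside; x and y along its edges, z up. At the start it lies roughly parallel to the board (within 0.1 rad), its underside 24 mm and its top 32 mm above the table
- tile_third: the tile directly under the top one; same size, origin and axes; its edges are within 2 mm of those of the top tile. Sliding one tile over another, or over the mat, takes 0.7 to 2 N
- tile_second: the next tile down; same size, origin and axes
- tile_bottom: the lowest tile, lying on the table; same size, origin and axes
- board: jig board fixed to the table: white base with green cutting mat, 190 mm along x, 300 mm along y, mat surface 22 mm above the table (2 mm below the top tile's underside). Origin: centre of its underside; x points away from the robot to the fence, y along the fence to the stack, which stands 3 to 13 mm beyond the +y end, the top tile's far edge 6 to 28 mm short of the fence's line
- fence: rigid straight aluminium fence fixed on the board along its far (+x) side, 280 mm long, 18 mm wide, 14 mm high above the mat. Origin: centre of its underside on the mat; its axes are the board's. Its flat inner face lies at x = -9 mm of its own frame (x = +65 mm of the board); the tile's origin is home half a tile short of it
- stop: aluminium end stop clamped on the fence: block across the mat, 64 mm along x, 16 along y, 14 high (thumbscrew over the fence: 31 mm). Origin: centre of its underside on the mat; axes are the board's. Its adjusting screw, 10 mm thick, at x = -18 mm, 7 mm above the mat, points its flat nose to the stack, at y = +11 to +27 mm, set differently each time, stiff. There the tile's edge comes home
- slug_round: bystander: round cast metal disc, 25 mm across, 4 mm thick, lying on the mat at its end, behind the stop. Origin: centre of its underside
- slug_square: bystander: square cast metal plate, 22 x 22 x 4 mm, lying on the mat behind the stop. Origin: centre of its underside
- spatula: bystander: modelling spatula with dark red wooden handle, 170 mm long, 9 mm thick, lying on the table on the robot's side of the stack. Origin: under the middle of its handle; x points to its blade
- paint_pot: bystander: small paint pot, 35 mm across, 42 mm high, standing beyond the stack. Origin: centre of its underside
- dropper: bystander: white paint bottle, 25 mm across, 75 mm high, standing beyond the stack. Origin: centre of its underside
- figure_holder: bystander: turned wooden painting handle, 48 mm across, 62 mm high, standing to the left. Origin: centre of its underside
Mind the look-alikes: they are no part of the job. What is shaped like the tile_top but black or red is not meant.

How it is judged (in metres and radians):
On the way, in this order (a step that is already met when the one before it is completed fails the run):
1. the top tile has been slid clear of the stack and lies on the board (y of tile_top in the frame of board below 0.1 m and height (world z) of tile_top between 0.0205 and 0.0235 m and contact force between tile_top and board above 0.3 N), for 0.05 s.
2. the tile is pressed against the one, stop screw or fence, with more than 3 N, within 2 mm of it, while it is still more than 3 mm off the other (((y of stop_screw_c0 in the frame of tile_top above -0.0694 m and x of tile_top in the frame of fence below -0.0614 m and contact force between tile_top and stop above 3 N) or (x of tile_top in the frame of fence above -0.0604 m and y of stop_screw_c0 in the frame of tile_top below -0.0704 m and contact force between tile_top and fence above 3 N))), for 0.1 s.
3. the tile is pressed home in the corner: within 2 mm of the stop screw's nose and of the fence and bearing on one of them with more than 3 N (y of stop_screw_c0 in the frame of tile_top above -0.0694 m and x of tile_top in the frame of fence above -0.0604 m and (contact force between tile_top and stop above 3 N or contact force between tile_top and fence above 3 N)), for 0.1 s.
At the end, for the whole second after the job is handed in: The top tile lies flat and at rest on the mat, within 1.5 mm of touching the stop screw's nose and within 1.5 mm of touching the fence, square to the board within 0.025 rad; the other three tiles are stacked within 5 mm of where they were (y of stop_screw_c0 in the frame of tile_top between -0.0689 and -0.0659 m and x of tile_top in the frame of fence between -0.0599 and -0.0569 m and angle between the x axis of tile_top and the x axis of board, either way round below 0.025 rad and height (world z) of tile_top between 0.0205 and 0.0235 m and angle between tile_top's own z axis and vertical below 0.03 rad and linear speed of tile_top below 0.01 m/s and distance of each of tile_third, tile_second, tile_bottom from where it was at the start of the episode below 0.005 m).
It fails at once if the tile bears on the stop or the fence with more than 10 N (contact force between tile_top and stop above 10 N or contact force between tile_top and fence above 10 N).
It fails at once if the top tile is lifted or tipped instead of slid flat (height (world z) of tile_top above 0.032 m or angle between tile_top's own z axis and vertical above 0.15 rad).
It fails at once if one of the other three tiles is shifted by more than 5 mm (distance of any of tile_third, tile_second, tile_bottom from where it was at the start of the episode above 0.005 m).
It fails at once if one of the small things around is moved by more than 10 mm (distance of any of slug_round, slug_square, spatula, paint_pot, dropper, figure_holder from where it was at the start of the episode above 0.01 m).
It also fails if it takes over 72 s, if anything falls off the work surface, if the arm or the gripper's body presses on something with over 40 N, if the wrist force passes 120 N, or if a joint passes its speed limit or range.

## Robot

A 6-joint arm with a two-finger parallel gripper is mounted at the origin on the work surface. World frame = base frame: x ahead of the robot, y to its left, z up, the work surface at z = 0. Lengths are in mm, angles in rad, forces in N, time in s.
With the tool pointing down it reaches from about 275 to 750 mm from the base axis. Payload 10.2 kg.
Tool frame: the origin (TCP) lies at the very end of the fingers, on their centre line; the grasp point (between the pads) lies 19 mm behind it; z points along the fingers, y is the line along which they close (so a half turn about z gives the same grasp; the last joint's range is limited). The gripper opens to 85 mm and grips with 20 to 120 N. Pads are 22 mm wide; open, the fingers measure 114 mm over their backs; the gripper's body (76 mm by 85 mm) begins 54 mm behind the grasp point. The pads swing forward as they close: fully open they stand 13 mm farther back than shut.
Start: joints at [1.088, 0.313, 1.498, -0, 1.331, -0.223], TCP at [134.878, 507.384, 231.294] pointing down, gripper open.
Joint ranges: [-2.94, 2.94], [-0.97, 2.17], [0.19, 2.56], [-1.23, 4.37], [0.02, 3.11], [-2.88, 2.88]. Speed limits (rad/s): [2.39, 2.39, 3.01, 3.14, 3.14, 3.14].

## Interface

Orientations are given as a unit quaternion [w, x, y, z].
In Python, from rig import * gives the robot as it stands. The module is installed in compiled form; this text tells all that it offers.
- The arm moves only by the shell command python3 -m crank 'ROWS' [FORCE]. ROWS is JSON, a list that holds one entry, the list of rows, each a list of 7 numbers: the shift along the tool's x, y, z in units of 25 mm (1.0 is 25 mm), then the turn, a rotation vector about the tool's x, y, z in units of 8 degrees (1.0 is 8 degrees), then the finger opening in mm, from 0 to 85.4. A call has exactly 8 rows; each row shifts and turns the commanded pose from where the row before left it, along the tool's axes as they then stand; what a row does not reach is not made up. A row lasts 1/10 s, in which the tool goes at most 50 mm and 8.59 degrees, less where a joint would pass 70% of its speed; a pose out of reach is approached as far as the arm can. A call is refused whole if a number of a shift passes 1 or a number of a turn 1, either way. A call with a gripper value outside its range is refused whole. The fingers move at their own pace and stop on an object; FORCE is the grip in N (left out, the last holds). Time passes only in rows, so rows that do not move let the fingers close, or fill a call up. It gives the time, the measured TCP pose, the force, the opening and the grip force at its end, in the units of the state.
- sense(): the state, without advancing time (a new reading comes with each control period).
- capture(name): name is "side" or "top" or "wrist"; returns the picture (400x640x3 uint8, blue, green, red); there is no depth.
- camera_model(name): a dict with "fx", "fy", "cx", "cy" (pixels), "world_from_camera" (4x4, takes a point from camera to world coordinates); the wrist camera has in their place "T_tool_cam" (4x4, takes a point from camera to tool coordinates, whose origin is the TCP and whose axes are the flange's). Camera axes: x right, y up, looking along -z (the intrinsics and any distortion apply to the point x, -y, -z); pixel columns grow to the right and rows downward; lengths in mm; the calibration is good to about 2 mm. A picture is of the moment at which its call begins: read the wrist's pose just before it. camera_model takes no time and is no camera call.
- finish_job(): hands the job in; it is judged then, once.
The state is a dict: "time_s": time; "joints": joint angles; "dq": joint speeds; "tau": joint torques, N m; "eef_pos": TCP position; "ee_rot": TCP orientation; "force": force on the tool from outside, world axes, zero at the start; "wrist_torque": the same for the moment, N m; "grip_width": opening from 0.0 (shut) to 1.0 (fully open); "grip_force": force on a finger pad.
Only numpy, scipy, OpenCV 4.12 (cv2) and the standard library are available. Lean on these libraries where they do the work, as an engineer would, in place of code of your own. Each camera call takes 0.05 s, during which the arm holds its last target. There are 200 camera calls.

## Working session

There is one attempt and no reset: what is moved stays moved. The work goes in short steps, Python scripts to look and compute and a shell command to move; the robot and the scene stay as the last step left them, time stands still between calls to the robot, and variables do not carry over. Pictures are saved under pics/ and viewed, at most 10 in all, crops included, and the job is handed in when it is done.

```bash
mkdir -p pics
python3 - <<'E'
from rig import *
import cv2, numpy as np
s=sense(); print(s)
for n in ["top","side"]:
    im=capture(n); cv2.imwrite(f"pics/{n}0.png",im)
    print(n,camera_model(n))
print(camera_model("wrist"))
E
```

```text
{'time_s': 0.0, 'joints': array([ 1.08757089e+00,  3.13458059e-01,  1.49846406e+00, -1.87903689e-05,
        1.33100136e+00, -2.23416522e-01]), 'dq': array([ 9.03700504e-04,  2.15674285e-03, -5.92958931e-05,  2.66811181e-03,
        6.71819665e-04, -1.17314007e-04]), 'tau': array([ 6.70475474e-04, -4.12271726e+01, -2.59732962e+01, -1.84632618e-04,
        4.24492799e-03,  7.68046363e-06]), 'eef_pos': array([134.7672502 , 507.13028224, 230.72080015]), 'ee_rot': array([-2.21681399e-04,  1.29537161e-01,  9.91574345e-01, -6.27465264e-04]), 'force': array([ 0.21811823,  0.5818964 , -0.59340959]), 'wrist_torque': array([-0.03652211,  0.03256566, -0.00455161]), 'grip_force': 0.0, 'grip_width': 1.0047418640414227}
top {'fx': 425.15818502265535, 'fy': 425.15818502265535, 'cx': 321.62880736715834, 'cy': 190.49332454808666, 'world_from_camera': array([[-9.22340054e-03,  9.84665320e-01, -1.74210035e-01,
         3.46463110e+02],
       [-9.99844323e-01, -6.46064822e-03,  1.64191943e-02,
         9.06632832e+01],
       [ 1.50419015e-02,  1.74334355e-01,  9.84571619e-01,
         1.00170007e+03],
[... 315 characters left out ...]
36570e-01, -5.40092398e-01,  5.99146038e-01,
         6.17625180e+02],
       [ 7.14722064e-03,  7.39227687e-01,  6.73417660e-01,
         6.61535192e+02],
       [ 0.00000000e+00,  0.00000000e+00,  0.00000000e+00,
         1.00000000e+00]])}
{'fx': 353.2934007735995, 'fy': 353.2934007735995, 'cx': 322.39220883868023, 'cy': 201.8342246949195, 'T_tool_cam': array([[ 3.03889999e-04,  9.45353111e-01,  3.26048160e-01,
         8.45055763e+01],
       [ 9.99999532e-01,  1.22339624e-05, -9.67511278e-04,
        -2.18102249e-01],
       [-9.18628658e-04,  3.26048301e-01, -9.45352665e-01,
        -1.42135786e+02],
       [ 0.00000000e+00,  0.00000000e+00,  0.00000000e+00,
         1.00000000e+00]])}
```

View pics/top0.png

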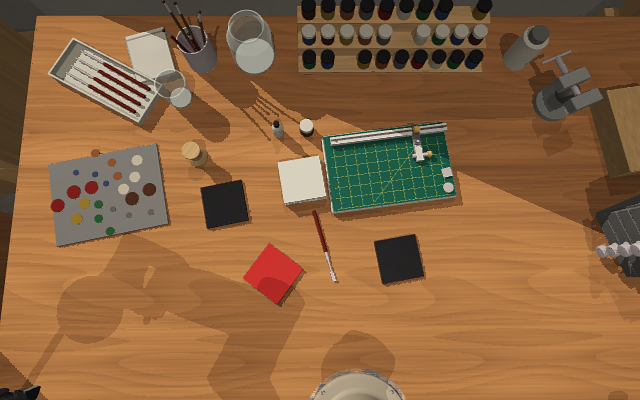

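View pics/side0.png

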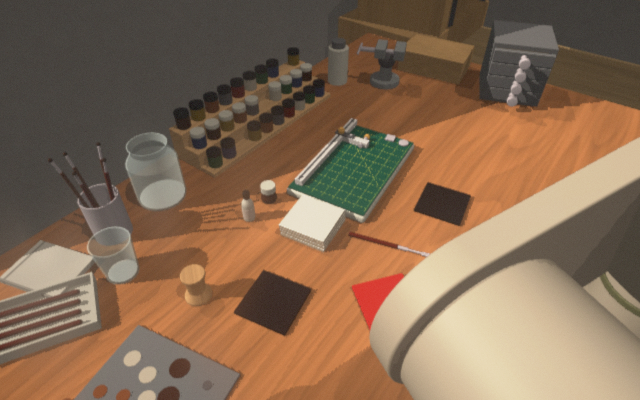

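The top view shows these candidates:
- White stack at (302,180).
- Black tiles at (225,204) and (399,259).
- Red tile at (273,273).
- White paper at (150,50).

The white stack beside the green board (390,170) is the target. The spatula is at (322,240), the dropper at (277,130), the pot at (306,128), and the slugs at (447,173) and (448,187). The side view agrees. Next I'll measure it and check one close crop.

```bash
cat > h.py <<'E'
from rig import *
import cv2, numpy as np
from scipy.spatial.transform import Rotation as R
def cam(name,s=None):
    m=camera_model(name)
    if name=="wrist":
        q=s["ee_rot"]; T=np.eye(4); T[:3,:3]=R.from_quat([q[1],q[2],q[3],q[0]]).as_matrix(); T[:3,3]=s["eef_pos"]
        return m,T@m["T_tool_cam"]
    return m,m["world_from_camera"]
def ray(m,T,px,z):
    px=np.atleast_2d(np.array(px,float))
    d=np.c_[(px[:,0]-m["cx"])/m["fx"],-(px[:,1]-m["cy"])/m["fy"],-np.ones(len(px))]@T[:3,:3].T
    o=T[:3,3]; return o+d*((z-o[2])/d[:,2])[:,None]
def proj(m,T,P):
    p=(np.atleast_2d(P)-T[:3,3])@T[:3,:3]
    return np.c_[m["cx"]+m["fx"]*p[:,0]/-p[:,2],m["cy"]-m["fy"]*p[:,1]/-p[:,2]]
E
python3 - <<'E'
from h import *
im=cv2.imread("pics/top0.png"); m,T=cam("top")
hsv=cv2.cvtColor(im,cv2.COLOR_BGR2HSV)
def big(mask,box):
    k=np.zeros_like(mask); x0,y0,x1,y1=box; k[y0:y1,x0:x1]=mask[y0:y1,x0:x1]
    c,_=cv2.findContours(k,cv2.RETR_EXTERNAL,cv2.CHAIN_APPROX_NONE); return max(c,key=cv2.contourArea)
w=big(cv2.inRange(hsv,(0,0,205),(179,45,255)),(270,150,330,215))
g=big(cv2.inRange(hsv,(65,80,30),(95,255,200)),(315,110,465,220))
for n,c,z in(("tile",w,32),("mat",g,22)):
    r=cv2.minAreaRect(c); P=ray(m,T,cv2.boxPoints(r),z); print(n,cv2.contourArea(c),r,P.round(1).tolist(),P.mean(0).round(1))
    P=ray(m,T,c[:,0],z)[:,:2].astype(np.float32); r=cv2.minAreaRect(P); print(" world rect",r)
cv2.imwrite("pics/crop0.png",cv2.resize(im[110:220,260:465],None,fx=3.9,fy=3.9,interpolation=cv2.INTER_CUBIC))
E
```

```text
tile 1631.5 ((301.1622009277344, 178.97299194335938), (40.77095031738281, 42.08613967895508), 80.53767395019531) [[585.7, 178.2, 32.0], [601.8, 80.9, 32.0], [505.9, 66.2, 32.0], [490.5, 161.9, 32.0]] [546.  121.8  32. ]
 world rect ((546.0094604492188, 121.80015563964844), (96.75112915039062, 97.6304931640625), 9.440326690673828)
mat 7118.0 ((389.0218811035156, 165.66375732421875), (75.20115661621094, 123.83738708496094), 82.40535736083984) [[650.9, 70.6, 22.0], [690.7, -227.2, 22.0], [507.6, -239.6, 22.0], [471.0, 49.3, 22.0]] [580.1 -86.7  22. ]
 world rect ((579.4387817382812, -84.7042236328125), (181.45028686523438, 290.7236022949219), 7.2174506187438965)
```

View pics/crop0.png

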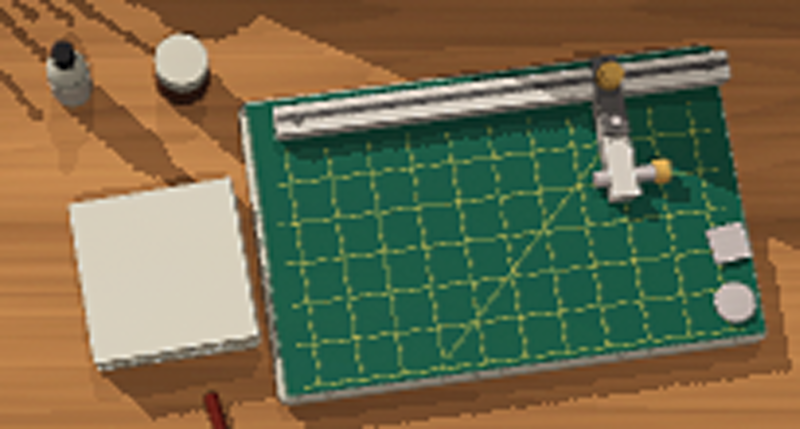

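The crop shows the plain white stack top at crop (165,275). The board corners are near (242,105), (712,47), (765,335) and (285,402). The fence inner edge runs (280,138)–(728,78), and the screw nose is at (596,180), pointing at the stack.

Run:
```python
from h import *
m,T=cam("top")
f=lambda p:np.array(p,float)/3.9+np.array([260,110])-0.4
B=ray(m,T,f([(242,105),(712,47),(765,335),(285,402)]),22)[:,:2]
print("board",B.round(1).tolist(),B.mean(0))
for a,b in((0,1),(3,2)): d=B[a]-B[b]; print(np.degrees(np.arctan2(-d[0],d[1])),np.linalg.norm(d))
for a,b in((0,3),(1,2)): d=B[a]-B[b]; print(np.degrees(np.arctan2(d[1],d[0])),np.linalg.norm(d))
F=ray(m,T,f([(278,138),(728,78)]),36)[:,:2]; d=F[0]-F[1]; print("fence",F,np.degrees(np.arctan2(-d[0],d[1])))
N=ray(m,T,f([(596,180)]),29)[0,:2]; print("nose",N)
t=np.radians(7.4); ex=np.array([np.cos(t),np.sin(t)]); ey=np.array([-ex[1],ex[0]])
tl=np.array([546.0,121.8])
c=B.mean(0)
for n,p in(("tile",tl),("nose",N),("f0",F[0]),("f1",F[1])): print(n,ex@(p-c),ey@(p-c))
side=ray(*cam("side"),[(312,220)],32); print(side)
s=sense(); print(R.from_quat(np.roll(s["ee_rot"],-1)).as_matrix().round(3).tolist())
```

```text
board [[651.0, 73.1], [687.1, -219.0], [505.8, -240.4], [467.4, 49.2]] [577.83338594 -84.28140085]
7.039959518377547 294.2748048181794
7.562305791616961 292.0804057617254
7.410549115476315 185.19957165916986
6.7233475799895075 182.53572313897047
fence [[ 625.90416985   51.78700546]
 [ 662.43592485 -223.20705117]] 7.567185610734251
nose [ 600.61945843 -141.12961393]
tile -5.025873867735364 208.4649822543187
nose 15.274491476159104 -59.30947934952668
f0 65.19542172236902 128.74380935526352
f1 66.0048860931423 -148.6649956174952
[[540.41774188 130.75299535  32.        ]]
[[-0.966, 0.257, -0.001], [0.257, 0.966, -0.001], [0.0, -0.001, -1.0]]
```

Board yaw is about 7.3°. The tile centre is at (546,122), 20 mm short of the fence. The screw nose is at about (601,-141), in line with the tile's home centre. The plan is to spread the fingers 60 mm and push with both along board -y to the stop, then along +x to the fence. First I turn and travel to the +y side of the stack.

```bash
python3 -m crank '[[[0,0,0.4,0,0,1,60],[0,0,0.4,0,0,1,60],[0,0,0.4,0,0,1,60],[0,0,0.4,0,0,1,60],[0,0,0.4,0,0,1,60],[0,0,0.4,0,0,1,60],[0,0,0.4,0,0,1,60],[0,0,0.4,0,0,1,60]]]' 20
python3 -m crank '[[[0,0,0,0,0,0.48,60],[-0.91,0.9,0,0,0,0,60],[-0.91,0.9,0,0,0,0,60],[-0.91,0.9,0,0,0,0,60],[-0.91,0.9,0,0,0,0,60],[-0.91,0.9,0,0,0,0,60],[-0.91,0.9,0,0,0,0,60],[-0.91,0.9,0,0,0,0,60]]]'
python3 -m crank '[[[-0.91,0.9,0,0,0,0,60],[-0.91,0.9,0,0,0,0,60],[-0.91,0.9,0,0,0,0,60],[-0.91,0.9,0,0,0,0,60],[-0.91,0.9,0,0,0,0,60],[-0.91,0.9,0,0,0,0,60],[-0.91,0.9,0,0,0,0,60],[-0.91,0.9,0,0,0,0,60]]]'
```

```text
time_s: 0.9
eef_pos: [134.8, 507.2, 150.6]
ee_rot: [0.0, 0.638, 0.77, -0.0]
force: [-0.2, 0.8, -0.8]
grip_width: 0.702
grip_force: 0.0
time_s: 1.7
eef_pos: [312.1, 368.3, 151.1]
ee_rot: [-0.0, 0.661, 0.751, -0.0]
force: [0.3, 0.4, 0.1]
grip_width: 0.703
grip_force: 0.0
time_s: 2.5
eef_pos: [513.6, 210.6, 151.0]
ee_rot: [-0.0, 0.661, 0.751, -0.0]
force: [-0.3, -0.3, 0.2]
grip_width: 0.702
grip_force: 0.0
```

```bash
python3 -m crank '[[[-0.91,0.9,0,0,0,0,60],[0,0,0.6,0,0,0,60],[0,0,0.6,0,0,0,60],[0,0,0.6,0,0,0,60],[0,0,0,0,0,0,60],[0,0,0,0,0,0,60],[0,0,0,0,0,0,60],[0,0,0,0,0,0,60]]]'
python3 - <<'E'
from h import *
s=sense(); im=capture("wrist"); np.save("s1.npy",s,allow_pickle=True); cv2.imwrite("pics/w1.png",im)
print(s["eef_pos"],s["force"],s["joints"])
E
```

```text
time_s: 3.3
eef_pos: [538.4, 192.0, 107.1]
ee_rot: [0.0, 0.661, 0.751, 0.0]
force: [0.4, 0.1, 0.4]
grip_width: 0.702
grip_force: 0.0
[538.37459352 192.01756637 107.07970588] [0.43288816 0.0701719  0.4307561 ] [1.37699280e-01 5.34777746e-01 1.51122027e+00 1.19107473e-06
 1.09427670e+00 1.05915501e-02]
```

View pics/w1.png

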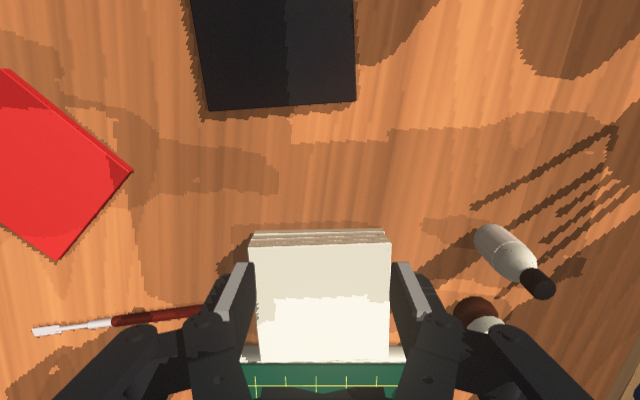

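The wrist view shows the stack centred between the fingers. The top tile's rear edge runs from (249,247) to (391,240), with nothing in the way at the touch-down spot. The pot and dropper are clear on the right.

Run:
```python
from h import *
s=np.load("s1.npy",allow_pickle=True).item(); m,T=cam("wrist",s)
P=ray(m,T,[(249,247),(391,240),(259,362),(389,360)],32)[:,:2]; print(P.round(1))
t=np.radians(7.3); ex=np.array([np.cos(t),np.sin(t)]); ey=np.array([-ex[1],ex[0]])
p=s["eef_pos"][:2]
for q in P: print("rel tcp along ex,ey",ex@(q-p),ey@(q-p))
d=P[1]-P[0]; print(np.degrees(np.arctan2(d[1],d[0])),np.linalg.norm(d))
```

```text
[[491.6 162.8]
 [586.4 180.1]
 [505.1  65.8]
 [604.1  80.2]]
rel tcp along ex,ey -50.14470605673877 -23.078875441152718
rel tcp along ex,ey 46.08247277501915 -17.945901055490914
rel tcp along ex,ey -49.057370300755395 -120.98345712463119
rel tcp along ex,ey 50.94049998082897 -119.25003548276527
10.353392045247947 96.36398379043375
```

```bash
python3 -m crank '[[[0,0,0.8,0,0,0,60],[0,0,0.8,0,0,0,60],[0,0,0.8,0,0,0,60],[0,0,0.7,0,0,0,60],[0,0,0.5,0,0,0,60],[0,0,0.32,0,0,0,60],[0,0,0,0,0,0,60],[0,0,0,0,0,0,60]]]'
python3 -m crank '[[[0,0,0.04,0,0,0,60],[0,0,0.04,0,0,0,60],[0,0,0.04,0,0,0,60],[0,0,0.04,0,0,0,60],[0,0,0.04,0,0,0,60],[0,0,0.04,0,0,0,60],[0,0,0.04,0,0,0,60],[0,0,0.04,0,0,0,60]]]'
```

```text
time_s: 4.15
eef_pos: [538.5, 192.0, 8.9]
ee_rot: [0.0, 0.661, 0.751, 0.0]
force: [-0.4, -0.7, 0.4]
grip_width: 0.707
grip_force: 0.0
time_s: 4.95
eef_pos: [538.1, 191.9, 0.2]
ee_rot: [0.0, 0.661, 0.751, -0.0]
force: [0.4, 0.6, -0.3]
grip_width: 0.704
grip_force: 0.0
```

```bash
python3 -m crank '[[[0,0,0.02,0,0,0,60],[0,0,0.02,0,0,0,60],[0,0,0.02,0,0,0,60],[0,0,0.02,0,0,0,60],[0,0,0.02,0,0,0,60],[0,0,0.02,0,0,0,60],[0,0,0,0,0,0,60],[0,0,0,0,0,0,60]]]'
```

```text
time_s: 5.75
eef_pos: [538.1, 191.9, -2.7]
ee_rot: [0.0, 0.661, 0.751, 0.0]
force: [-0.1, -0.5, -0.7]
grip_width: 0.7
grip_force: 0.0
```

```bash
python3 -m crank '[[[0,0,0.02,0,0,0,60],[0,0,0.02,0,0,0,60],[0,0,0.02,0,0,0,60],[0,0,0.02,0,0,0,60],[0,0,0,0,0,0,60],[0,0,0,0,0,0,60],[0,0,0,0,0,0,60],[0,0,0,0,0,0,60]]]'
```

```text
time_s: 6.55
eef_pos: [538.1, 191.9, -4.7]
ee_rot: [-0.0, 0.661, 0.751, -0.0]
force: [0.4, -0.2, 1.2]
grip_width: 0.705
grip_force: 0.0
```

```bash
python3 -m crank '[[[0,0,0.02,0,0,0,60],[0,0,0.02,0,0,0,60],[0,0,0,0,0,0,60],[0,0,0,0,0,0,60],[0,0,0,0,0,0,60],[0,0,0,0,0,0,60],[0,0,0,0,0,0,60],[0,0,0,0,0,0,60]]]'
```

```text
time_s: 7.35
eef_pos: [538.2, 191.9, -5.0]
ee_rot: [0.0, 0.661, 0.751, 0.0]
force: [-3.3, -1.0, 7.5]
grip_width: 0.697
grip_force: 3.6
```

Touch found: the fingertips meet the table at TCP z ≈ -4.7, at about 10 N/mm. So a tip height of 27 mm means TCP z ≈ 22.

```bash
python3 -m crank '[[[0,0,-0.56,0,0,0,60],[0,0,-0.55,0,0,0,60],[0,0,0,0,0,0,60],[-0.08,0,0,0,0,0,60],[-0.08,0,0,0,0,0,60],[-0.08,0,0,0,0,0,60],[0,0,0,0,0,0,60],[0,0,0,0,0,0,60]]]'
```

```text
time_s: 8.15
eef_pos: [538.7, 185.9, 21.8]
ee_rot: [-0.0, 0.661, 0.75, -0.0]
force: [-0.4, 0.2, -0.1]
grip_width: 0.703
grip_force: 0.0
```

```bash
python3 -m crank '[[[-0.12,0,0,0,0,0,60],[-0.12,0,0,0,0,0,60],[-0.12,0,0,0,0,0,60],[-0.12,0,0,0,0,0,60],[-0.12,0,0,0,0,0,60],[-0.12,0,0,0,0,0,60],[-0.12,0,0,0,0,0,60],[-0.12,0,0,0,0,0,60]]]'
python3 -c "
from h import *
cv2.imwrite('pics/w2.png',capture('wrist')[200:400,150:500]); print(sense()['eef_pos'],sense()['force'])"
```

```text
time_s: 8.95
eef_pos: [541.9, 161.9, 22.0]
ee_rot: [-0.0, 0.661, 0.751, -0.0]
force: [0.5, 1.2, -0.7]
grip_width: 0.704
grip_force: 0.5
[541.95032126 161.50762944  22.02667668] [ 0.26334489  0.39838768 -0.8026883 ]
```

View pics/w2.png

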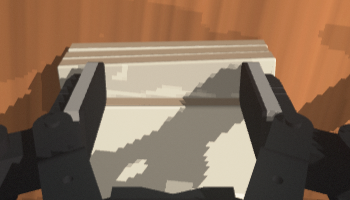

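The tile slides squarely, with the third tile now exposed behind it: the top tile's rear edge is at crop row ~100 and the stack below is undisturbed. About 197 mm remain to the stop, so I push 180 mm of it.

```bash
python3 -m crank '[[[-0.25,0,0,0,0,0,60],[-0.3,0,0,0,0,0,60],[-0.3,0,0,0,0,0,60],[-0.3,0,0,0,0,0,60],[-0.3,0,0,0,0,0,60],[-0.3,0,0,0,0,0,60],[-0.3,0,0,0,0,0,60],[-0.3,0,0,0,0,0,60]]]'
python3 -m crank '[[[-0.3,0,0,0,0,0,60],[-0.3,0,0,0,0,0,60],[-0.3,0,0,0,0,0,60],[-0.3,0,0,0,0,0,60],[-0.3,0,0,0,0,0,60],[-0.3,0,0,0,0,0,60],[-0.3,0,0,0,0,0,60],[-0.3,0,0,0,0,0,60]]]'
python3 -m crank '[[[-0.3,0,0.03,0,0,0,60],[-0.3,0,0.03,0,0,0,60],[-0.3,0,0,0,0,0,60],[-0.3,0,0,0,0,0,60],[-0.3,0,0,0,0,0,60],[-0.2,0,0,0,0,0,60],[-0.1,0,0,0,0,0,60],[0,0,0,0,0,0,60]]]'
python3 -c "
from h import *
cv2.imwrite('pics/t3.png',capture('top')); cv2.imwrite('pics/s3.png',capture('side'));s=sense();print(s['eef_pos'],s['force'])
a=cv2.imread('pics/t3.png')[110:220,260:465];b=cv2.imread('pics/s3.png')[100:260,240:440]
cv2.imwrite('pics/c3.png',np.vstack([cv2.resize(a,(520,279)),cv2.resize(b,(390,312))[:, :] if 0 else cv2.copyMakeBorder(cv2.resize(b,(400,320)),0,0,0,120,0)]))"
```

```text
time_s: 9.8
eef_pos: [549.5, 103.3, 22.2]
ee_rot: [0.0, 0.661, 0.751, 0.0]
force: [-0.1, 1.3, 0.5]
grip_width: 0.702
grip_force: 0.5
time_s: 10.6
eef_pos: [557.0, 43.7, 22.1]
ee_rot: [0.0, 0.661, 0.751, 0.0]
force: [0.2, 1.1, 0.4]
grip_width: 0.706
grip_force: 0.6
time_s: 11.4
eef_pos: [562.6, -0.8, 20.4]
ee_rot: [0.0, 0.661, 0.75, -0.0]
force: [-0.5, -0.6, -0.3]
grip_width: 0.704
grip_force: 0.0
[ 5.62530843e+02 -4.23787736e-01  2.03939515e+01] [ 0.12090863  0.59316542 -0.26408741]
```

View pics/c3.png

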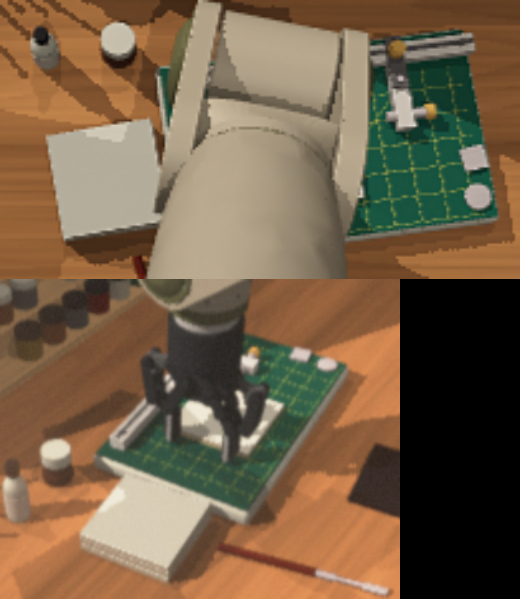

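The tile is on the mat, with its leading near corner at top pixel ≈(403,184) and side pixel ≈(381,163). The stack is unchanged. Next I work out the remaining gap.

Run:
```python
from h import *
t=np.radians(7.3); ex=np.array([np.cos(t),np.sin(t)]); ey=np.array([-ex[1],ex[0]]); c=np.array([577.8,-84.3])
m,T=cam("top"); print(proj(m,T,[[550,-60,30]]))
for n,px,z in(("top",(402.7,184),30),("side",(381.5,163.5),30)):
    P=ray(*cam(n),[px],z)[0,:2]; print(n,P,ex@(P-c),ey@(P-c))
p=sense()["eef_pos"][:2]; print("tcp",ex@(p-c),ey@(p-c), "pred lead edge",ey@(p-c)-11-100)
```

```text
[[378.96954096 176.81991057]]
top [ 532.54713081 -114.95631428] -48.7814020407519 -24.657789652138323
side [ 522.80246265 -109.88666297] -57.80291097438282 -18.391028247764307
tcp -4.487693927346732 85.13651827272635 pred lead edge -25.86348172727365
```

```bash
python3 -m crank '[[[-0.2,0,0,0,0,0,60],[-0.2,0,0,0,0,0,60],[-0.2,0,0,0,0,0,60],[-0.2,0,0,0,0,0,60],[-0.16,0,0,0,0,0,60],[-0.08,0,0,0,0,0,60],[0,0,0,0,0,0,60],[0,0,0,0,0,0,60]]]'
python3 -m crank '[[[-0.02,0,0,0,0,0,60],[-0.02,0,0,0,0,0,60],[0,0,0,0,0,0,60],[0,0,0,0,0,0,60],[0,0,0,0,0,0,60],[0,0,0,0,0,0,60],[0,0,0,0,0,0,60],[0,0,0,0,0,0,60]]]'
```

```text
time_s: 12.3
eef_pos: [566.0, -26.1, 20.7]
ee_rot: [0.0, 0.661, 0.751, 0.0]
force: [0.2, 0.5, 0.1]
grip_width: 0.7
grip_force: 0.0
time_s: 13.1
eef_pos: [566.0, -27.0, 20.6]
ee_rot: [-0.0, 0.661, 0.751, 0.0]
force: [0.1, 3.0, 0.5]
grip_width: 0.708
grip_force: 1.0
```

```bash
python3 -m crank '[[[-0.01,0,0,0,0,0,60],[-0.01,0,0,0,0,0,60],[0,0,0,0,0,0,60],[0,0,0,0,0,0,60],[0,0,0,0,0,0,60],[0,0,0,0,0,0,60],[0,0,0,0,0,0,60],[0,0,0,0,0,0,60]]]'
```

```text
time_s: 13.9
eef_pos: [566.1, -27.6, 20.6]
ee_rot: [0.0, 0.661, 0.751, -0.0]
force: [-0.9, 1.5, 1.3]
grip_width: 0.706
grip_force: 0.9
```

```bash
cat > g.py <<'E'
import sys
from rig import sense
f=sense()["force"]; i=int(sys.argv[1]); v=abs(f[i]); print("guard",v.round(2)); sys.exit(v>float(sys.argv[2]))
E
python3 -m crank '[[[-0.01,0,0,0,0,0,60],[-0.01,0,0,0,0,0,60],[-0.01,0,0,0,0,0,60],[0,0,0,0,0,0,60],[0,0,0,0,0,0,60],[0,0,0,0,0,0,60],[0,0,0,0,0,0,60],[0,0,0,0,0,0,60]]]' | grep -E 'eef|force' && python3 g.py 1 3.2 &&
python3 -m crank '[[[-0.01,0,0,0,0,0,60],[-0.01,0,0,0,0,0,60],[-0.01,0,0,0,0,0,60],[0,0,0,0,0,0,60],[0,0,0,0,0,0,60],[0,0,0,0,0,0,60],[0,0,0,0,0,0,60],[0,0,0,0,0,0,60]]]' | grep -E 'eef|force' && python3 g.py 1 3.2 &&
python3 -m crank '[[[-0.01,0,0,0,0,0,60],[-0.01,0,0,0,0,0,60],[-0.01,0,0,0,0,0,60],[0,0,0,0,0,0,60],[0,0,0,0,0,0,60],[0,0,0,0,0,0,60],[0,0,0,0,0,0,60],[0,0,0,0,0,0,60]]]' | grep -E 'eef|force' && python3 g.py 1 3.2
```

```text
eef_pos: [566.2, -28.3, 20.5]
force: [-0.7, 1.8, 1.4]
grip_force: 1.0
guard 1.83False
```

```bash
sed -i 's/sys.exit(v>float(sys.argv\[2\]))/sys.exit(int(v>float(sys.argv[2])))/' g.py
python3 -m crank '[[[-0.01,0,0,0,0,0,60],[-0.01,0,0,0,0,0,60],[-0.01,0,0,0,0,0,60],[0,0,0,0,0,0,60],[0,0,0,0,0,0,60],[0,0,0,0,0,0,60],[0,0,0,0,0,0,60],[0,0,0,0,0,0,60]]]' | grep -E 'eef|force' && python3 g.py 1 3.2 &&
python3 -m crank '[[[-0.01,0,0,0,0,0,60],[-0.01,0,0,0,0,0,60],[-0.01,0,0,0,0,0,60],[0,0,0,0,0,0,60],[0,0,0,0,0,0,60],[0,0,0,0,0,0,60],[0,0,0,0,0,0,60],[0,0,0,0,0,0,60]]]' | grep -E 'eef|force' && python3 g.py 1 3.2 &&
python3 -m crank '[[[-0.01,0,0,0,0,0,60],[-0.01,0,0,0,0,0,60],[-0.01,0,0,0,0,0,60],[0,0,0,0,0,0,60],[0,0,0,0,0,0,60],[0,0,0,0,0,0,60],[0,0,0,0,0,0,60],[0,0,0,0,0,0,60]]]' | grep -E 'eef|force' && python3 g.py 1 3.2
```

```text
eef_pos: [566.3, -29.1, 20.5]
force: [-0.4, 2.4, 1.6]
grip_force: 1.0
guard 2.37
eef_pos: [566.4, -29.8, 20.6]
force: [-0.8, 1.7, 1.3]
grip_force: 1.0
guard 1.67
eef_pos: [566.5, -30.6, 20.5]
force: [-0.3, 2.7, 1.5]
grip_force: 1.0
guard 2.69
```

```bash
python3 -m crank '[[[-0.01,0,0,0,0,0,60],[-0.01,0,0,0,0,0,60],[-0.01,0,0,0,0,0,60],[0,0,0,0,0,0,60],[0,0,0,0,0,0,60],[0,0,0,0,0,0,60],[0,0,0,0,0,0,60],[0,0,0,0,0,0,60]]]' | grep -E 'eef|force' && python3 g.py 1 3.2 &&
python3 -m crank '[[[-0.01,0,0,0,0,0,60],[-0.01,0,0,0,0,0,60],[-0.01,0,0,0,0,0,60],[0,0,0,0,0,0,60],[0,0,0,0,0,0,60],[0,0,0,0,0,0,60],[0,0,0,0,0,0,60],[0,0,0,0,0,0,60]]]' | grep -E 'eef|force' && python3 g.py 1 3.2 &&
python3 -m crank '[[[-0.01,0,0,0,0,0,60],[-0.01,0,0,0,0,0,60],[-0.01,0,0,0,0,0,60],[0,0,0,0,0,0,60],[0,0,0,0,0,0,60],[0,0,0,0,0,0,60],[0,0,0,0,0,0,60],[0,0,0,0,0,0,60]]]' | grep -E 'eef|force' && python3 g.py 1 3.2 &&
python3 -m crank '[[[-0.01,0,0,0,0,0,60],[-0.01,0,0,0,0,0,60],[-0.01,0,0,0,0,0,60],[0,0,0,0,0,0,60],[0,0,0,0,0,0,60],[0,0,0,0,0,0,60],[0,0,0,0,0,0,60],[0,0,0,0,0,0,60]]]' | grep -E 'eef|force' && python3 g.py 1 3.2
```

```text
eef_pos: [566.6, -31.3, 20.6]
force: [-0.0, 1.8, 0.9]
grip_force: 1.0
guard 1.84
eef_pos: [566.7, -32.1, 20.6]
force: [-0.7, 2.0, 1.8]
grip_force: 1.0
guard 1.97
eef_pos: [566.7, -32.8, 20.5]
force: [-0.9, 2.0, 0.8]
grip_force: 1.0
guard 2.01
eef_pos: [566.9, -33.5, 20.5]
force: [-1.2, 3.1, 0.4]
grip_force: 1.0
guard 3.09
```

```bash
python3 -m crank '[[[-0.01,0,0,0,0,0,60],[-0.01,0,0,0,0,0,60],[0,0,0,0,0,0,60],[0,0,0,0,0,0,60],[0,0,0,0,0,0,60],[0,0,0,0,0,0,60],[0,0,0,0,0,0,60],[0,0,0,0,0,0,60]]]' | grep -E 'eef|force' && python3 g.py 1 3.5 &&
python3 -m crank '[[[-0.01,0,0,0,0,0,60],[-0.01,0,0,0,0,0,60],[0,0,0,0,0,0,60],[0,0,0,0,0,0,60],[0,0,0,0,0,0,60],[0,0,0,0,0,0,60],[0,0,0,0,0,0,60],[0,0,0,0,0,0,60]]]' | grep -E 'eef|force' && python3 g.py 1 3.5 &&
python3 -m crank '[[[-0.01,0,0,0,0,0,60],[-0.01,0,0,0,0,0,60],[0,0,0,0,0,0,60],[0,0,0,0,0,0,60],[0,0,0,0,0,0,60],[0,0,0,0,0,0,60],[0,0,0,0,0,0,60],[0,0,0,0,0,0,60]]]' | grep -E 'eef|force' && python3 g.py 1 3.5 &&
python3 -m crank '[[[-0.01,0,0,0,0,0,60],[-0.01,0,0,0,0,0,60],[0,0,0,0,0,0,60],[0,0,0,0,0,0,60],[0,0,0,0,0,0,60],[0,0,0,0,0,0,60],[0,0,0,0,0,0,60],[0,0,0,0,0,0,60]]]' | grep -E 'eef|force' && python3 g.py 1 3.5 &&
python3 -m crank '[[[-0.01,0,0,0,0,0,60],[-0.01,0,0,0,0,0,60],[0,0,0,0,0,0,60],[0,0,0,0,0,0,60],[0,0,0,0,0,0,60],[0,0,0,0,0,0,60],[0,0,0,0,0,0,60],[0,0,0,0,0,0,60]]]' | grep -E 'eef|force' && python3 g.py 1 3.5
```

```text
eef_pos: [566.9, -34.0, 20.5]
force: [-0.4, 1.2, 1.8]
grip_force: 1.0
guard 1.23
eef_pos: [566.9, -34.5, 20.5]
force: [0.1, 2.3, 1.6]
grip_force: 1.0
guard 2.28
eef_pos: [567.0, -35.0, 20.6]
force: [-0.8, 2.8, 1.2]
grip_force: 1.4
guard 2.79
eef_pos: [567.0, -35.1, 20.5]
force: [-1.4, 4.5, 2.7]
grip_force: 2.7
guard 4.46
```

Contact with the screw: the advance stopped and the force is rising at about 5 N/mm. I press a little more, to about 5 N on the screw.

```bash
python3 -m crank '[[[-0.01,0,0,0,0,0,60],[-0.008,0,0,0,0,0,60],[0,0,0,0,0,0,60],[0,0,0,0,0,0,60],[0,0,0,0,0,0,60],[0,0,0,0,0,0,60],[0,0,0,0,0,0,60],[0,0,0,0,0,0,60]]]'
```

```text
time_s: 24.3
eef_pos: [567.0, -35.2, 20.5]
ee_rot: [-0.001, 0.661, 0.751, 0.0]
force: [-0.7, 7.6, 3.0]
grip_width: 0.705
grip_force: 3.7
```

The tile bears on the screw with about 5.5 N. Now I back off, lift, turn 90° and go to the robot-side edge.

```bash
python3 -m crank '[[[0.04,0,0,0,0,0,60],[0.2,0,0,0,0,0,60],[0.3,0,0,0,0,0,60],[0,0,-0.6,0,0,0,60],[0,0,-0.9,0,0,-1,60],[0,0,-0.9,0,0,-1,60],[0,0,0,0,0,-1,60],[0,0,0,0,0,-1,60]]]'
python3 -m crank '[[[0,0,0,0,0,-1,60],[0,0,0,0,0,-1,60],[0,0,0,0,0,-1,60],[0,0,0,0,0,-1,60],[0,0,0,0,0,-1,60],[0,0,0,0,0,-1,60],[0,0,0,0,0,-1,60],[0,0,0,0,0,-0.25,60]]]'
python3 -m crank '[[[0.5,-0.5,0,0,0,0,60],[0.6,-0.6,0,0,0,0,60],[0.6,-0.6,0,0,0,0,60],[0.6,-0.6,0,0,0,0,60],[0.5,-0.6,0,0,0,0,60],[0,-0.1,0,0,0,0,60],[0,0,0,0,0,0,60],[0,0,0,0,0,0,60]]]'
python3 - <<'E'
from h import *
s=sense(); im=capture("wrist"); np.save("s2.npy",s,allow_pickle=True); cv2.imwrite("pics/w4.png",im); print(s["eef_pos"],s["ee_rot"])
E
```

```text
time_s: 25.1
eef_pos: [565.7, -22.3, 81.2]
ee_rot: [0.001, 0.426, 0.905, -0.0]
force: [0.0, -0.3, -0.5]
grip_width: 0.703
grip_force: 0.0
time_s: 25.9
eef_pos: [565.3, -22.3, 80.5]
ee_rot: [-0.0, -0.066, 0.998, -0.0]
force: [0.6, 0.2, 0.9]
grip_width: 0.7
grip_force: 0.0
time_s: 26.7
eef_pos: [505.9, -105.2, 80.5]
ee_rot: [0.0, -0.064, 0.998, -0.0]
force: [0.5, 0.1, -0.4]
grip_width: 0.702
grip_force: 0.0
[ 505.89372139 -105.21104484   80.52829939] [ 8.97802304e-05 -6.37123514e-02  9.97968300e-01 -1.14749324e-05]
```

View pics/w4.png

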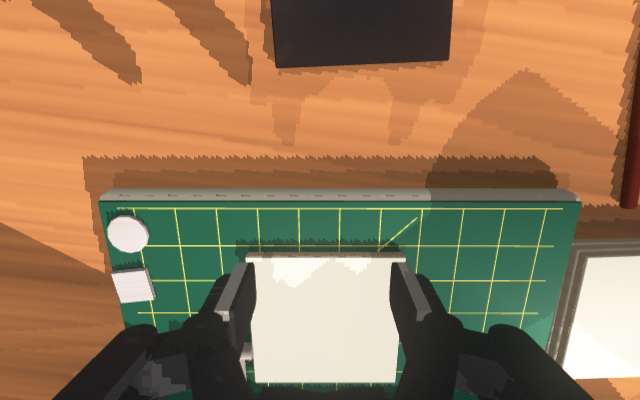

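The wrist view shows the tile on the mat, its near edge from (246,259) to (406,257) nearly parallel to the board edge at row ~200. The screw nose is touching at (247,355).

Run:
```python
from h import *
s=np.load("s2.npy",allow_pickle=True).item(); m,T=cam("wrist",s)
im=cv2.imread("pics/w4.png")
t=np.radians(7.3); ex=np.array([np.cos(t),np.sin(t)]); ey=np.array([-ex[1],ex[0]]); c=np.array([577.8,-84.3])
p=s["eef_pos"][:2]; print("tcp",ex@(p-c),ey@(p-c))
P=ray(m,T,[(246,255),(406,253),(256,383),(398,381)],30)[:,:2]
for q in P: print("rel",(ex@(q-p)).round(1),(ey@(q-p)).round(1))
d=P[1]-P[0]; print("tile yaw",np.degrees(np.arctan2(-d[0],d[1])), np.linalg.norm(d))
g=cv2.inRange(cv2.cvtColor(im,cv2.COLOR_BGR2HSV),(60,80,30),(95,255,220))
cols=list(range(150,420,10)); rows=[np.argmax(g[150:260,k]>0)+150 for k in cols]
Q=ray(m,T,list(zip(cols,rows)),22)[:,:2]; v=cv2.fitLine(Q.astype(np.float32),cv2.DIST_HUBER,0,.01,.01).ravel(); print("board yaw",np.degrees(np.arctan2(-v[0],v[1])))
q=R.from_quat(np.roll(s["ee_rot"],-1)).as_matrix(); print("tool y yaw",np.degrees(np.arctan2(-q[0,1],q[1,1])))
```

```text
tcp -73.98049186808531 -11.604806014025298
rel 16.2 -46.3
rel 14.8 50.9
rel 116.3 -46.4
rel 114.6 53.1
tile yaw 8.101945675554282 97.27398100731477
board yaw -173.0139
tool y yaw 7.305845952252668
```

```bash
python3 -m crank '[[[0.12,0,0.2,0,0,0,60],[0,0,0.7,0,0,0,60],[0,0,0.7,0,0,0,60],[0,0,0.5,0,0,0,60],[0,0,0.31,0,0,0,60],[0,0,0,0,0,0,60],[0,0,0,0,0,0,60],[0,0,0,0,0,0,60]]]'
python3 g.py 2 3 && python3 -m crank '[[[-0.1,0,0,0,0,0,60],[-0.1,0,0,0,0,0,60],[-0.12,0,0,0,0,0,60],[-0.12,0,0,0,0,0,60],[-0.12,0,0,0,0,0,60],[-0.12,0,0,0,0,0,60],[-0.12,0,0,0,0,0,60],[-0.08,0,0,0,0,0,60]]]'
```

```text
time_s: 27.55
eef_pos: [502.9, -106.3, 20.9]
ee_rot: [0.001, -0.063, 0.998, -0.0]
force: [0.1, 0.4, 0.8]
grip_width: 0.702
grip_force: 0.0
guard 0.82
time_s: 28.35
eef_pos: [524.5, -103.4, 20.3]
ee_rot: [-0.0, -0.063, 0.998, 0.0]
force: [-2.7, -0.6, 2.3]
grip_width: 0.7
grip_force: 1.5
```

```bash
python3 -m crank '[[[-0.01,0,0,0,0,0,60],[-0.01,0,0,0,0,0,60],[-0.01,0,0,0,0,0,60],[0,0,0,0,0,0,60],[0,0,0,0,0,0,60],[0,0,0,0,0,0,60],[0,0,0,0,0,0,60],[0,0,0,0,0,0,60]]]' | grep -E 'eef|force' && python3 g.py 0 3.5 &&
python3 -m crank '[[[-0.01,0,0,0,0,0,60],[-0.01,0,0,0,0,0,60],[-0.01,0,0,0,0,0,60],[0,0,0,0,0,0,60],[0,0,0,0,0,0,60],[0,0,0,0,0,0,60],[0,0,0,0,0,0,60],[0,0,0,0,0,0,60]]]' | grep -E 'eef|force' && python3 g.py 0 3.5 &&
python3 -m crank '[[[-0.01,0,0,0,0,0,60],[-0.01,0,0,0,0,0,60],[-0.01,0,0,0,0,0,60],[0,0,0,0,0,0,60],[0,0,0,0,0,0,60],[0,0,0,0,0,0,60],[0,0,0,0,0,0,60],[0,0,0,0,0,0,60]]]' | grep -E 'eef|force' && python3 g.py 0 3.5 &&
python3 -m crank '[[[-0.01,0,0,0,0,0,60],[-0.01,0,0,0,0,0,60],[-0.01,0,0,0,0,0,60],[0,0,0,0,0,0,60],[0,0,0,0,0,0,60],[0,0,0,0,0,0,60],[0,0,0,0,0,0,60],[0,0,0,0,0,0,60]]]' | grep -E 'eef|force' && python3 g.py 0 3.5
```

```text
eef_pos: [525.1, -103.3, 20.3]
force: [-2.7, 0.3, 2.0]
grip_force: 1.1
guard 2.75
eef_pos: [525.9, -103.2, 20.3]
force: [-1.6, -0.3, 1.4]
grip_force: 0.7
guard 1.57
eef_pos: [526.6, -103.1, 20.3]
force: [-1.0, 0.4, 0.5]
grip_force: 0.9
guard 0.98
eef_pos: [527.4, -103.0, 20.3]
force: [-1.6, 0.7, 0.6]
grip_force: 0.8
guard 1.58
```

```bash
python3 -m crank '[[[-0.01,0,0,0,0,0,60],[-0.01,0,0,0,0,0,60],[-0.005,0,0,0,0,0,60],[0,0,0,0,0,0,60],[0,0,0,0,0,0,60],[0,0,0,0,0,0,60],[0,0,0,0,0,0,60],[0,0,0,0,0,0,60]]]' | grep -E 'eef|force' && python3 g.py 0 3.5 &&
python3 -m crank '[[[-0.01,0,0,0,0,0,60],[-0.01,0,0,0,0,0,60],[-0.005,0,0,0,0,0,60],[0,0,0,0,0,0,60],[0,0,0,0,0,0,60],[0,0,0,0,0,0,60],[0,0,0,0,0,0,60],[0,0,0,0,0,0,60]]]' | grep -E 'eef|force' && python3 g.py 0 3.5 &&
python3 -m crank '[[[-0.01,0,0,0,0,0,60],[-0.01,0,0,0,0,0,60],[-0.005,0,0,0,0,0,60],[0,0,0,0,0,0,60],[0,0,0,0,0,0,60],[0,0,0,0,0,0,60],[0,0,0,0,0,0,60],[0,0,0,0,0,0,60]]]' | grep -E 'eef|force' && python3 g.py 0 3.5 &&
python3 -m crank '[[[-0.01,0,0,0,0,0,60],[-0.01,0,0,0,0,0,60],[-0.005,0,0,0,0,0,60],[0,0,0,0,0,0,60],[0,0,0,0,0,0,60],[0,0,0,0,0,0,60],[0,0,0,0,0,0,60],[0,0,0,0,0,0,60]]]' | grep -E 'eef|force' && python3 g.py 0 3.5 &&
python3 -m crank '[[[-0.01,0,0,0,0,0,60],[-0.01,0,0,0,0,0,60],[-0.005,0,0,0,0,0,60],[0,0,0,0,0,0,60],[0,0,0,0,0,0,60],[0,0,0,0,0,0,60],[0,0,0,0,0,0,60],[0,0,0,0,0,0,60]]]' | grep -E 'eef|force' && python3 g.py 0 3.5
```

```text
eef_pos: [528.0, -102.9, 20.3]
force: [-2.2, -0.5, 0.7]
grip_force: 1.0
guard 2.22
eef_pos: [528.6, -102.9, 20.3]
force: [-1.5, 0.4, 1.3]
grip_force: 0.9
guard 1.47
eef_pos: [529.2, -102.8, 20.3]
force: [-1.3, 0.6, 1.4]
grip_force: 0.9
guard 1.27
eef_pos: [529.8, -102.7, 20.3]
force: [-1.8, 0.3, 0.3]
grip_force: 0.9
guard 1.78
eef_pos: [530.4, -102.6, 20.3]
force: [-2.1, 0.3, 0.4]
grip_force: 0.9
guard 2.12
```

```bash
python3 -m crank '[[[-0.01,0,0,0,0,0,60],[-0.01,0,0,0,0,0,60],[-0.005,0,0,0,0,0,60],[0,0,0,0,0,0,60],[0,0,0,0,0,0,60],[0,0,0,0,0,0,60],[0,0,0,0,0,0,60],[0,0,0,0,0,0,60]]]' | grep -E 'eef|force' && python3 g.py 0 3.5 &&
python3 -m crank '[[[-0.01,0,0,0,0,0,60],[-0.01,0,0,0,0,0,60],[-0.005,0,0,0,0,0,60],[0,0,0,0,0,0,60],[0,0,0,0,0,0,60],[0,0,0,0,0,0,60],[0,0,0,0,0,0,60],[0,0,0,0,0,0,60]]]' | grep -E 'eef|force' && python3 g.py 0 3.5 &&
python3 -m crank '[[[-0.01,0,0,0,0,0,60],[-0.01,0,0,0,0,0,60],[-0.005,0,0,0,0,0,60],[0,0,0,0,0,0,60],[0,0,0,0,0,0,60],[0,0,0,0,0,0,60],[0,0,0,0,0,0,60],[0,0,0,0,0,0,60]]]' | grep -E 'eef|force' && python3 g.py 0 3.5 &&
python3 -m crank '[[[-0.01,0,0,0,0,0,60],[-0.01,0,0,0,0,0,60],[-0.005,0,0,0,0,0,60],[0,0,0,0,0,0,60],[0,0,0,0,0,0,60],[0,0,0,0,0,0,60],[0,0,0,0,0,0,60],[0,0,0,0,0,0,60]]]' | grep -E 'eef|force' && python3 g.py 0 3.5 &&
python3 -m crank '[[[-0.01,0,0,0,0,0,60],[-0.01,0,0,0,0,0,60],[-0.005,0,0,0,0,0,60],[0,0,0,0,0,0,60],[0,0,0,0,0,0,60],[0,0,0,0,0,0,60],[0,0,0,0,0,0,60],[0,0,0,0,0,0,60]]]' | grep -E 'eef|force' && python3 g.py 0 3.5 &&
python3 -m crank '[[[-0.01,0,0,0,0,0,60],[-0.01,0,0,0,0,0,60],[-0.005,0,0,0,0,0,60],[0,0,0,0,0,0,60],[0,0,0,0,0,0,60],[0,0,0,0,0,0,60],[0,0,0,0,0,0,60],[0,0,0,0,0,0,60]]]' | grep -E 'eef|force' && python3 g.py 0 3.5
```

```text
eef_pos: [531.1, -102.6, 20.3]
force: [-1.8, 0.2, 1.9]
grip_force: 0.9
guard 1.77
eef_pos: [531.7, -102.5, 20.3]
force: [-1.9, -0.4, 1.3]
grip_force: 0.9
guard 1.94
eef_pos: [532.3, -102.4, 20.3]
force: [-1.5, -0.4, -0.0]
grip_force: 0.9
guard 1.5
eef_pos: [532.9, -102.3, 20.3]
force: [-1.8, -0.1, 0.9]
grip_force: 0.9
guard 1.78
eef_pos: [533.5, -102.2, 20.3]
force: [-2.5, -0.4, 0.1]
grip_force: 0.9
guard 2.53
eef_pos: [534.2, -102.2, 20.3]
force: [-1.0, -0.2, 0.8]
grip_force: 0.9
guard 0.96
```

```bash
python3 -m crank '[[[-0.01,0,0,0,0,0,60],[-0.01,0,0,0,0,0,60],[-0.005,0,0,0,0,0,60],[0,0,0,0,0,0,60],[0,0,0,0,0,0,60],[0,0,0,0,0,0,60],[0,0,0,0,0,0,60],[0,0,0,0,0,0,60]]]' | grep -E 'eef|force' && python3 g.py 0 3.5 &&
python3 -m crank '[[[-0.01,0,0,0,0,0,60],[-0.01,0,0,0,0,0,60],[-0.005,0,0,0,0,0,60],[0,0,0,0,0,0,60],[0,0,0,0,0,0,60],[0,0,0,0,0,0,60],[0,0,0,0,0,0,60],[0,0,0,0,0,0,60]]]' | grep -E 'eef|force' && python3 g.py 0 3.5 &&
python3 -m crank '[[[-0.01,0,0,0,0,0,60],[-0.01,0,0,0,0,0,60],[-0.005,0,0,0,0,0,60],[0,0,0,0,0,0,60],[0,0,0,0,0,0,60],[0,0,0,0,0,0,60],[0,0,0,0,0,0,60],[0,0,0,0,0,0,60]]]' | grep -E 'eef|force' && python3 g.py 0 3.5 &&
python3 -m crank '[[[-0.01,0,0,0,0,0,60],[-0.01,0,0,0,0,0,60],[-0.005,0,0,0,0,0,60],[0,0,0,0,0,0,60],[0,0,0,0,0,0,60],[0,0,0,0,0,0,60],[0,0,0,0,0,0,60],[0,0,0,0,0,0,60]]]' | grep -E 'eef|force' && python3 g.py 0 3.5 &&
python3 -m crank '[[[-0.01,0,0,0,0,0,60],[-0.01,0,0,0,0,0,60],[-0.005,0,0,0,0,0,60],[0,0,0,0,0,0,60],[0,0,0,0,0,0,60],[0,0,0,0,0,0,60],[0,0,0,0,0,0,60],[0,0,0,0,0,0,60]]]' | grep -E 'eef|force' && python3 g.py 0 3.5 &&
python3 -m crank '[[[-0.01,0,0,0,0,0,60],[-0.01,0,0,0,0,0,60],[-0.005,0,0,0,0,0,60],[0,0,0,0,0,0,60],[0,0,0,0,0,0,60],[0,0,0,0,0,0,60],[0,0,0,0,0,0,60],[0,0,0,0,0,0,60]]]' | grep -E 'eef|force' && python3 g.py 0 3.5
```

```text
eef_pos: [534.8, -102.1, 20.3]
force: [-2.2, -0.2, 0.6]
grip_force: 0.9
guard 2.24
eef_pos: [535.4, -102.0, 20.3]
force: [-1.9, 0.1, 1.0]
grip_force: 0.9
guard 1.89
eef_pos: [536.0, -101.9, 20.3]
force: [-2.1, -0.3, 0.7]
grip_force: 0.9
guard 2.06
eef_pos: [536.6, -101.8, 20.3]
force: [-1.5, -0.2, 1.0]
grip_force: 0.9
guard 1.54
eef_pos: [537.2, -101.8, 20.3]
force: [-2.8, -0.2, 0.7]
grip_force: 1.3
guard 2.75
eef_pos: [537.3, -101.7, 20.2]
force: [-6.3, -1.1, 3.3]
grip_force: 3.1
guard 6.29
```

The fence is reached: about 4.5 N on it after friction. I add a touch more, back off, lift, and look at the screw gap.

```bash
python3 -m crank '[[[-0.004,0,0,0,0,0,60],[0,0,0,0,0,0,60],[0,0,0,0,0,0,60],[0,0,0,0,0,0,60],[0,0,0,0,0,0,60],[0,0,0,0,0,0,60],[0,0,0,0,0,0,60],[0,0,0,0,0,0,60]]]'
python3 -m crank '[[[0.04,0,0,0,0,0,60],[0.2,0,0,0,0,0,60],[0.4,0,0,0,0,0,60],[0,0,-0.8,0,0,0,60],[0,0,-0.9,0,0,0,60],[0,0,-0.8,0,0,0,60],[0,0,0,0,0,0,60],[0,0,0,0,0,0,60]]]'
python3 - <<'E'
from h import *
s=sense(); im=capture("wrist"); np.save("s3.npy",s,allow_pickle=True); cv2.imwrite("pics/w5.png",im); print(s["eef_pos"])
cv2.imwrite("pics/w5c.png",cv2.resize(im[180:400,90:450],(720,440),interpolation=cv2.INTER_CUBIC))
E
```

```text
time_s: 45.95
eef_pos: [537.3, -101.7, 20.2]
ee_rot: [-0.001, -0.063, 0.998, 0.0]
force: [-6.1, -0.9, 3.6]
grip_width: 0.702
grip_force: 3.4
time_s: 46.75
eef_pos: [521.7, -103.7, 82.5]
ee_rot: [0.0, -0.063, 0.998, -0.0]
force: [-0.3, 0.6, -0.4]
grip_width: 0.703
grip_force: 0.0
[ 521.67842999 -103.67352424   82.47338606]
```

View pics/w5c.png

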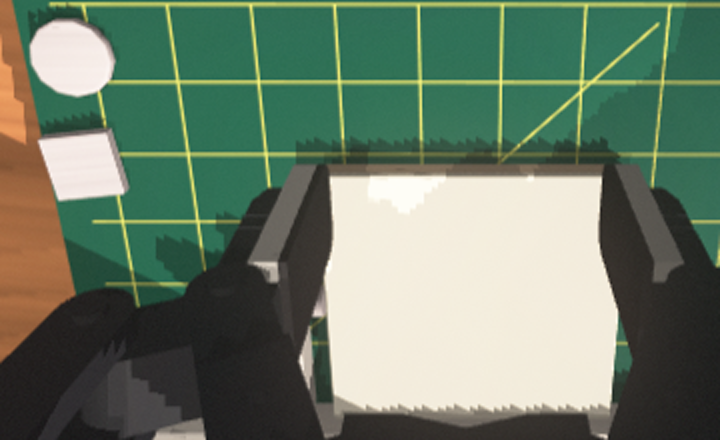

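The tile lies along the fence, with the nose at its left edge (crop 325,310) and any gap too small to judge by eye. I'll confirm by feel with a second press toward the screw; the contact pose is known.

```bash
python3 -m crank '[[[0,0,0,0,0,1,60],[0,0,0,0,0,1,60],[0,0,0,0,0,1,60],[0,0,0,0,0,1,60],[0,0,0,0,0,1,60],[0,0,0,0,0,1,60],[0,0,0,0,0,1,60],[0,0,0,0,0,1,60]]]' | grep -E 'eef|rot'
python3 -m crank '[[[0,0,0,0,0,1,60],[0,0,0,0,0,1,60],[0,0,0,0,0,1,60],[0,0,0,0,0,0.25,60],[0.74,0.69,0,0,0,0,60],[0.74,0.69,0,0,0,0,60],[0.74,0.69,0,0,0,0,60],[0.74,0.69,0,0,0,0,60]]]' | grep -E 'eef|rot'
python3 -m crank '[[[0,0,0,0,0,0,60],[0,0,0,0,0,0,60],[0,0,0.6,0,0,0,60],[0,0,0.7,0,0,0,60],[0,0,0.7,0,0,0,60],[0,0,0.46,0,0,0,60],[0,0,0,0,0,0,60],[0,0,0,0,0,0,60]]]'
```

```text
eef_pos: [521.4, -103.5, 81.5]
ee_rot: [-0.001, 0.478, 0.879, -0.0]
eef_pos: [581.0, -20.6, 81.4]
ee_rot: [-0.001, 0.661, 0.75, -0.0]
time_s: 49.2
eef_pos: [581.2, -22.0, 21.7]
ee_rot: [0.0, 0.661, 0.75, 0.0]
force: [-0.2, 0.2, 0.4]
grip_width: 0.704
grip_force: 0.0
```

```bash
python3 -m crank '[[[-0.08,0,0.02,0,0,0,60],[-0.08,0,0.02,0,0,0,60],[-0.08,0,0,0,0,0,60],[-0.06,0,0,0,0,0,60],[-0.04,0,0,0,0,0,60],[-0.03,0,0,0,0,0,60],[0,0,0,0,0,0,60],[0,0,0,0,0,0,60]]]' | grep -E 'eef|force' && python3 g.py 1 3 &&
python3 -m crank '[[[-0.01,0,0,0,0,0,60],[-0.01,0,0,0,0,0,60],[0,0,0,0,0,0,60],[0,0,0,0,0,0,60],[0,0,0,0,0,0,60],[0,0,0,0,0,0,60],[0,0,0,0,0,0,60],[0,0,0,0,0,0,60]]]' | grep -E 'eef|force' && python3 g.py 1 3 &&
python3 -m crank '[[[-0.01,0,0,0,0,0,60],[-0.01,0,0,0,0,0,60],[0,0,0,0,0,0,60],[0,0,0,0,0,0,60],[0,0,0,0,0,0,60],[0,0,0,0,0,0,60],[0,0,0,0,0,0,60],[0,0,0,0,0,0,60]]]' | grep -E 'eef|force' && python3 g.py 1 3 &&
python3 -m crank '[[[-0.01,0,0,0,0,0,60],[-0.01,0,0,0,0,0,60],[0,0,0,0,0,0,60],[0,0,0,0,0,0,60],[0,0,0,0,0,0,60],[0,0,0,0,0,0,60],[0,0,0,0,0,0,60],[0,0,0,0,0,0,60]]]' | grep -E 'eef|force' && python3 g.py 1 3 &&
python3 -m crank '[[[-0.01,0,0,0,0,0,60],[-0.01,0,0,0,0,0,60],[0,0,0,0,0,0,60],[0,0,0,0,0,0,60],[0,0,0,0,0,0,60],[0,0,0,0,0,0,60],[0,0,0,0,0,0,60],[0,0,0,0,0,0,60]]]' | grep -E 'eef|force' && python3 g.py 1 3; python3 -c "from rig import *;print(sense()['time_s'])"
```

```text
eef_pos: [582.3, -30.7, 20.3]
force: [-0.5, 1.1, -0.2]
grip_force: 0.0
guard 1.06
eef_pos: [582.4, -31.2, 20.3]
force: [-0.0, 0.8, -0.4]
grip_force: 0.0
guard 0.79
eef_pos: [582.4, -31.7, 20.3]
force: [0.2, -0.1, -0.2]
grip_force: 0.0
guard 0.14
eef_pos: [582.5, -32.2, 20.3]
force: [0.4, -0.0, -0.6]
grip_force: 0.0
guard 0.0
eef_pos: [582.6, -32.7, 20.3]
force: [-0.7, 0.3, -0.7]
grip_force: 0.0
guard 0.35
53.2
```

```bash
python3 -m crank '[[[-0.01,0,0,0,0,0,60],[-0.01,0,0,0,0,0,60],[0,0,0,0,0,0,60],[0,0,0,0,0,0,60],[0,0,0,0,0,0,60],[0,0,0,0,0,0,60],[0,0,0,0,0,0,60],[0,0,0,0,0,0,60]]]' | grep -E 'eef|force' && python3 g.py 1 3 &&
python3 -m crank '[[[-0.01,0,0,0,0,0,60],[-0.01,0,0,0,0,0,60],[0,0,0,0,0,0,60],[0,0,0,0,0,0,60],[0,0,0,0,0,0,60],[0,0,0,0,0,0,60],[0,0,0,0,0,0,60],[0,0,0,0,0,0,60]]]' | grep -E 'eef|force' && python3 g.py 1 3 &&
python3 -m crank '[[[-0.01,0,0,0,0,0,60],[-0.01,0,0,0,0,0,60],[0,0,0,0,0,0,60],[0,0,0,0,0,0,60],[0,0,0,0,0,0,60],[0,0,0,0,0,0,60],[0,0,0,0,0,0,60],[0,0,0,0,0,0,60]]]' | grep -E 'eef|force' && python3 g.py 1 3 &&
python3 -m crank '[[[-0.01,0,0,0,0,0,60],[-0.01,0,0,0,0,0,60],[0,0,0,0,0,0,60],[0,0,0,0,0,0,60],[0,0,0,0,0,0,60],[0,0,0,0,0,0,60],[0,0,0,0,0,0,60],[0,0,0,0,0,0,60]]]' | grep -E 'eef|force' && python3 g.py 1 3; python3 -c "from rig import *;print(sense()['time_s'])"
```

```text
eef_pos: [582.6, -33.0, 20.3]
force: [-0.2, 4.1, 0.6]
grip_force: 2.0
guard 4.1
54.0
```

Contact is exactly where expected. One more press to about 6 N, then I back off.

```bash
python3 -m crank '[[[-0.008,0,0,0,0,0,60],[-0.006,0,0,0,0,0,60],[0,0,0,0,0,0,60],[0,0,0,0,0,0,60],[0,0,0,0,0,0,60],[0,0,0,0,0,0,60],[0,0,0,0,0,0,60],[0,0,0,0,0,0,60]]]' | grep -E 'eef|force'
python3 -m crank '[[[0.02,0,0,0,0,0,60],[0.04,0,0,0,0,0,60],[0.3,0,0,0,0,0,60],[0.3,0,0,0,0,0,60],[0,0,-0.8,0,0,0,60],[0,0,-0.9,0,0,0,60],[0,0,-0.8,0,0,0,60],[0,0,0,0,0,0,60]]]' | grep -E 'time|eef|force'
python3 - <<'E'
from h import *
a=capture("side")[100:260,240:440]; b=capture("wrist")
cv2.imwrite("pics/f.png",np.hstack([cv2.resize(a,(400,320),interpolation=cv2.INTER_CUBIC),cv2.resize(b,(400,250))[:, :].copy() if 0 else cv2.copyMakeBorder(cv2.resize(b,(400,250)),0,70,0,0,0)]))
E
```

```text
eef_pos: [582.6, -33.1, 20.3]
force: [0.3, 5.5, 1.4]
grip_force: 2.9
time_s: 55.6
eef_pos: [581.9, -17.0, 85.3]
force: [0.4, 0.9, 0.2]
grip_force: 0.0
```

View pics/f.png

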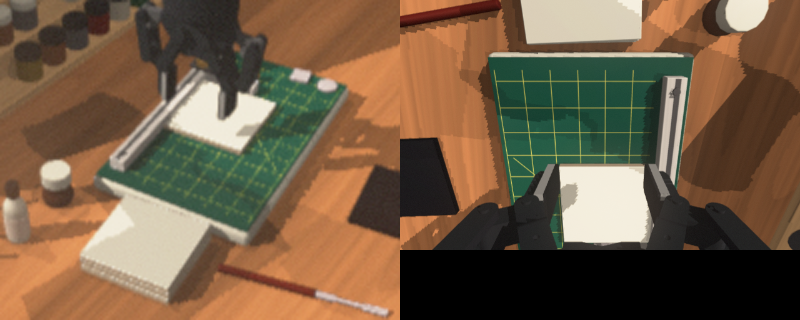

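The side view (tile at 220,110) and the wrist view show the tile flat and square along the fence. The three-tile stack and the bystanders are in place. I'm handing it in.

```bash
python3 -c "
from rig import *
print(finish_job())"
```

```text
the job is handed in; nothing more can be done
None
```

I handed the job in at about 56 s: the top tile sits flat and square in the corner, pressed at roughly 4–6 N against the screw, then the fence, then the screw again, with the stack and small things looking undisturbed; the hand-in returned no verdict.

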